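# Put the train turntable back in service

### The job

First lift the black engine off the turntable and park it upright on the siding, wheels on the track and lined up with it, in the free stretch between the wooden tank wagon and the buffer stop. Then lift the turntable's two-hole track piece out of its fitted tray and lower it gently, without dropping it, over the two pegs of the turntable disc (either way round, flat side down, grooves up) until it lies fully home on the disc. Leave the wagon and everything else on the table where it stands.

Things in the scene. Friction and masses are not known exactly. Their poses are not given: they have to be found in the camera images.
- turntable: Fixed round wooden turntable base, 190 mm across, 14 mm high, origin at the centre of its underside on the table; carries the spinning disc (170 mm across, top 26 mm above the table).
- disc_seat (a point): Centre of the flat top face of the turntable disc, 26 mm above the table; z up, x along the line of the two pegs; it turns with the disc. The pegs stand at x = +55 and -55 mm: 10 mm thick, 14 mm tall, upper 6 mm tapering to 5 mm. The seated track piece has its origin here. A steel pivot cap lies flush in the centre.
- disc (a joint): Angle of the disc about its vertical pivot relative to the base (rad, growing counter-clockwise from above); it turns with light friction.
- bridge_track: Loose turntable track piece of plain beech, 144 x 40 x 18 mm (x, y, z), 90 g, two dark grooves along its top, and two vertical 12.5 mm through holes at x = +55 and -55 mm. Origin at the centre of its underside, x along its length, z up. Starts in the tray's cavity.
- tray: Fixed wooden fitted tray, 190 x 110 x 22 mm, origin at the centre of its underside, x along its length. Its cavity, 148 x 44 mm and 14 mm deep (floor 8 mm above the table), holds the track piece, which stands 4 mm proud. In the middle of both long sides a finger well 60 mm wide (along x), open to the tray's outer edge and down to the cavity floor, gives access to the sides of the track piece.
- engine: Loose black wooden engine, 68 x 31 mm, 52 mm high (cab at the rear, -x; funnel at the front, +x, top 53 mm up), sides vertical and 30 mm apart from 6 to 37 mm height, 120 g. Origin at the centre between the wheels' lowest points, x along its length, z up. Starts standing on the turntable disc between the pegs.
- siding: Fixed straight beech track, 260 x 40 x 12 mm, origin at the centre of its underside, x along its length; two dark grooves on top (flat for the wheels). Buffer stop: a 22 mm high block on its +x end, its face at x = +116 mm. The tank wagon stands on its -x half.
- wagon: Loose wooden tank wagon, 66 mm long, 31 mm wide, 38 mm high, standing on the -x half of the siding, origin at the centre between the wheels' lowest points, x along its length. Bystander.
- tree_a: Bystander: loose wooden cone tree, 95 mm high, 52 mm across, origin under its centre.
- tree_b: Bystander: loose wooden cone tree, 75 mm high, 52 mm across, origin under its centre.
- signal: Bystander: loose wooden semaphore signal, foot 40 x 40 mm, 97 mm high, origin under its foot's centre.
- barrel: Bystander: loose wooden barrel, 42 mm high, 36 mm across, origin under its centre; stands on the table just beyond one end of the tray.
- water_tower: Bystander: loose turned wooden water tower, 98 mm high, 40 mm across, origin under its centre; stands on the table close beside the turntable.
- house: Bystander: loose wooden toy house, 40 x 54 mm, about 63 mm high, origin under its centre.

How it is judged (in metres and radians):
On the way, in this order (a step that is already met when the one before it is completed fails the run):
1. the engine is parked and let go on the siding, between the wagon and the buffer stop (x of engine in the frame of siding between -0.03 and 0.09 m and y of engine in the frame of siding between -0.012 and 0.012 m and z of engine in the frame of siding between 0.009 and 0.015 m and angle between the x axis of engine and the x axis of siding, either way round below 0.2 rad and angle between engine's own z axis and vertical below 0.08 rad and contact force between the fingers and engine below 0.1 N and linear speed of engine below 0.03 m/s), for 0.2 s.
2. the track piece is lifted clear of the tray (z of bridge_track in the frame of tray above 0.035 m), for 0.1 s.
At the end, for the whole second after the job is handed in: Track piece released, at rest on the disc: centred within 4 mm, down within 2 mm, along the pegs within 0.06 rad, level. Engine released, upright on the siding, between wagon and buffer (x -30 to 90 mm), within 12 mm of its centre line, 3 mm of its height, 0.2 rad of its line. Wagon standing (x of engine in the frame of siding between -0.03 and 0.09 m and y of engine in the frame of siding between -0.012 and 0.012 m and z of engine in the frame of siding between 0.009 and 0.015 m and angle between the x axis of engine and the x axis of siding, either way round below 0.2 rad and angle between engine's own z axis and vertical below 0.08 rad and horizontal distance between bridge_track and disc_seat below 0.004 m and z of bridge_track in the frame of disc_seat between -0.003 and 0.002 m and angle between the x axis of bridge_track and the x axis of disc_seat, either way round below 0.06 rad and angle between bridge_track's own z axis and vertical below 0.035 rad and contact force between the fingers and engine below 0.1 N and contact force between the fingers and bridge_track below 0.1 N and linear speed of each of engine, bridge_track below 0.02 m/s and angle between wagon's own z axis and vertical below 0.1 rad); the robot touches nothing.
It fails at once if a bystander is shifted by more than 20 mm (distance of any of wagon, tree_a, tree_b, signal, house, barrel, water_tower from where it was at the start of the episode above 0.02 m).
It fails at once if a bystander is tipped (angle between any of wagon, tree_a, tree_b, signal, house, barrel, water_tower's own z axis and vertical above 0.5 rad).
It fails at once if the track piece is dropped onto the turntable (horizontal distance between bridge_track and disc_seat below 0.04 m and z of bridge_track in the frame of disc_seat below 0.03 m and linear speed of bridge_track above 0.5 m/s and contact force between the fingers and bridge_track below 0.1 N).
It also fails if it takes over 64 s, if anything falls off the work surface, if the arm or the gripper's body presses on something with over 40 N, if the wrist force passes 120 N, or if a joint passes its speed limit or range.

### The arm

A 7-joint arm with a two-finger parallel gripper is mounted at the origin on the work surface. World frame = base frame: x ahead of the robot, y to its left, z up, the work surface at z = 0. Lengths are in mm, angles in rad, forces in N, time in s.
With the tool pointing down it reaches from about 400 to 925 mm from the base axis. Payload 4.1 kg.
Tool frame: the origin (TCP) lies midway between the tips of the shut fingers; the grasp point (between the pads) lies 19 mm behind it (r.tcp_to_grasp is the distance from the TCP to the grasp point, in mm); z points along the fingers, y is the line along which they close (so a half turn about z gives the same grasp; the last joint's range is limited). The gripper opens to 85 mm and grips with 20 to 120 N. Pads are 22 mm wide; open, the fingers measure 114 mm over their backs; the gripper's body (76 mm by 85 mm) begins 54 mm behind the grasp point. The pads swing forward as they close: fully open they stand 13 mm farther back than shut.
Start: joints at [-1.21, 0.398, 0.045, 1.537, -0.019, 1.207, -0.051], TCP at [288.435, 582.536, 231.347] pointing down, gripper open.
Joint ranges: [-2.82, 2.82], [-0.49, 2.23], [-1.37, 1.46], [0, 2.46], [-1.36, 4.5], [0.23, 2], [-2.94, 2.94]. Speed limits (rad/s): [2.57, 2.57, 3.14, 3.14, 3.14, 3.14, 3.14].

### API

Orientations are given as a unit quaternion [w, x, y, z].
In Python, from cell import get_obs, cams, r, finder gives the robot as it stands.
- The arm moves only by the tool arm_command, never from a script. Its argument "moves" is a list of rows, each a list of 6 numbers: the shift along the tool's x, y, z as a fraction of full scale, then the turn, a rotation vector about the tool's x, y, z as a fraction of full scale. In form: [[dx, dy, dz, wx, wy, wz], ...]. A call has 1 to 10 rows; each row is the pose to reach, as a shift and turn from the pose commanded when the call began, along the tool's axes at that moment, turning the shorter way round; what a row does not reach only later rows make up. Full scale, the value 1, is 0.08 m for a shift and 360 degrees for a turn. A row lasts 1/8 s, in which the tool goes at most 62.5 mm and 10.7 degrees, less where a joint would pass 70% of its speed; a pose out of reach is approached as far as the arm can. A call with a number of a shift or a turn outside -1 to 1 is refused whole. A call with a gripper value outside its range is refused whole. "grip" is the opening, from 0 (shut) to 1 (fully open), set as the call begins (left out, the last holds). The fingers move at their own pace and stop on an object; "newtons" is the grip in N (left out, the last holds). Time passes only in rows, so rows that repeat a pose let the fingers close. It gives the time, the measured TCP pose, the force, the opening and the grip force at its end, in the units of the state.
- get_obs(): the state, without advancing time (a new reading comes with each control period).
- cams.grab_frame(name): name is "side" or "top" or "wrist"; returns (picture, depth): 400x640x3 uint8, blue, green, red; 400x640 float32, mm along the optical axis (not along the pixel's ray), 0 where there is no reading.
- cams.get_calibration(name): a dict with "K" (3x3 intrinsics, pixels), "k1" (the pictures are not rectified: a ray, as slopes to the right and down, at radius r is drawn at 1 + k1 r^2 times it, then the intrinsics apply), "rvec" (rotation vector, rad) and "tvec" (3), from world to camera coordinates, as OpenCV has them; the wrist camera has in their place "T_tool_cam" (4x4, takes a point from camera to tool coordinates, whose origin is the TCP and whose axes are the flange's). Camera axes: x right, y down, z forward; pixel columns grow to the right and rows downward; lengths in mm; the calibration is good to about 2 mm. A picture is of the moment at which its call begins: read the wrist's pose just before it. get_calibration takes no time and is no camera call.
- r.finish_job(): hands the job in; it is judged then, once.
Trained networks look in the newest picture that a camera, given by its name, has taken for a name from the list of things; names that differ only in an ending like _2 or _b are one class to them, and where a whole thing is asked for, a point or a joint stands for the part that bears it (a point fixed in the world has none). Each returns a list of dicts, best first, with "p" (0 to 1); they miss things now and then, are a little off and sometimes report something else, mostly with a low value. They report only what shows in the picture. A call takes as long as a camera call.
- finder.regions_of(name, camera): "pixels" (400x640 bool, what is visible of it) and "xy" ([column, row] in pixels, amid what is visible of it).
The state is a dict: "t": time; "joints": joint angles; "joint_vel": joint speeds; "tau": joint torques, N m; "tcp_pos": TCP position; "eef_rot": TCP orientation; "contact_force": force on the tool from outside, world axes, zero at the start; "moment": the same for the moment, N m; "opening": finger opening in mm; "grip_force": force on a finger pad.
Only numpy, scipy, OpenCV 4.12 (cv2) and the standard library are available. Lean on these libraries where they do the work, as an engineer would, in place of code of your own. Each camera call takes 0.05 s, during which the arm holds its last target. There are 200 camera calls.

## Working session

There is one attempt and no reset: what is moved stays moved. The work goes in short steps, Python scripts to look and compute and a tool call to move; the robot and the scene stay as the last step left them, time stands still between calls to the robot, and variables do not carry over. Pictures are saved under pics/ and viewed, at most 10 in all, crops included, and the job is handed in when it is done.

Besides the shell and the picture viewer there is one more tool, called after "Emit:" as a command line: name --pt "numbers of a row" for each row, then --argument value for the rest. arm_command: Moves the arm, as the interface text tells. Its arguments: {"type":"object","properties":{"moves":{"type":"array","items":{"type":"array","items":{"type":"number"}}},"grip":{"type":"number"},"newtons":{"type":"number"}},"required":["moves"]}

```bash
mkdir -p pics
cat > h.py <<'E'
import numpy as np, cv2
from scipy.spatial.transform import Rotation as R
from cell import get_obs, cams, r, finder
def cam(name,obs=None):
    c=cams.get_calibration(name); K=np.array(c["K"]); k1=float(c["k1"])
    if name=="wrist":
        o=obs or get_obs(); q=o["eef_rot"]; T=np.eye(4); T[:3,:3]=R.from_quat([q[1],q[2],q[3],q[0]]).as_matrix(); T[:3,3]=o["tcp_pos"]
        M=T@np.array(c["T_tool_cam"])
    else:
        E=np.eye(4);E[:3,:3]=cv2.Rodrigues(np.array(c["rvec"],float))[0];E[:3,3]=np.ravel(c["tvec"]); M=np.linalg.inv(E)
    return K,k1,M
def rays(uv,C):
    K,k1,M=C; uv=np.atleast_2d(np.asarray(uv,float)); d=(uv-[K[0,2],K[1,2]])/[K[0,0],K[1,1]]; s=d.copy()
    for _ in range(20): s=d/(1+k1*(s**2).sum(1,keepdims=True))
    return np.c_[s,np.ones(len(s))]
def atz(uv,z,C):
    d=rays(uv,C)@C[2][:3,:3].T; o=C[2][:3,3]; return o+d*((z-o[2])/d[:,2])[:,None]
def cloud(mask,dep,C):
    v,u=np.nonzero(mask&(dep>0)); p=rays(np.c_[u,v],C)*dep[v,u][:,None]; return p@C[2][:3,:3].T+C[2][:3,3]
def rect(P):
    (c,s,a)=cv2.minAreaRect(P[:,:2].astype(np.float32)); 
    if s[0]<s[1]: s=s[::-1]; a+=90
    return np.round(c,1),np.round(s,1),round((a+90)%180-90,1)
def project(P,C):
    K,k1,M=C; p=(np.atleast_2d(P)-M[:3,3])@M[:3,:3]; s=p[:,:2]/p[:,2:]; s=s*(1+k1*(s**2).sum(1,keepdims=True)); return s*[K[0,0],K[1,1]]+[K[0,2],K[1,2]]
E
python3 - <<'E'
from h import *
o=get_obs(); print(o["tcp_pos"],o["eef_rot"],o["opening"])
for n in ["top","side"]:
    im,d=cams.grab_frame(n); C=cam(n); cv2.imwrite(f"pics/{n}0.png",im); print(n,C[2][:3,3],(d>0).mean())
    for t in ["turntable","disc_seat","bridge_track","tray","engine","siding","wagon","barrel","water_tower","signal","house","tree_a"]:
        for g in finder.regions_of(t,n)[:2]:
            P=cloud(g["pixels"],d,C)
            if len(P)>5: print(t,round(g["p"],2),np.round(g["xy"]),len(P),*rect(P),np.round(np.percentile(P[:,2],[5,50,95])))
E
```

```text
[288.16857514 581.9187761  230.2423792 ] [-1.55808236e-04  2.27843680e-01  9.73697231e-01 -9.67713730e-04] 85.2399127751293
top [354.49189354  16.92052783 996.31781524] 0.99602734375
turntable 0.94 [442. 225.] 3697 [ 477.8 -316.8] [192. 190.] -13.0 [10. 25. 29.]
disc_seat 0.83 [445. 221.] 3080 [ 478.3 -318.8] [177.  169.2] -50.9 [22. 26. 30.]
bridge_track 0.88 [215. 240.] 945 [479.5 292.3] [145.8  43.2] -14.2 [18. 25. 28.]
bridge_track 0.18 [454. 215.] 474 [ 485.3 -326.7] [72.7 52.2] 15.2 [28. 64. 79.]
tray 0.8 [220. 243.] 2330 [480.6 293.6] [195.6 118.4] -14.0 [ 6. 20. 25.]
tray 0.38 [444. 220.] 2950 [ 474.6 -317.4] [171.9 167.5] 49.5 [23. 26. 29.]
engine 0.7 [450. 213.] 416 [ 482.8 -323.7] [66. 45.] 15.0 [40. 65. 79.]
siding 0.86 [322. 191.] 1183 [553.3   1.8] [260.1  42.6] 0.5 [ 8. 12. 31.]
wagon 0.67 [328. 226.] 290 [484.5   4. ] [63.9 30. ] -0.3 [26. 46. 51.]
barrel 0.46 [220. 188.] 200 [610.1 279.8] [50.7 38.9] 26.3 [-1. 39. 43.]
water_tower 0.59 [439. 173.] 347 [ 598.2 -302.2] [37.  36.3] 76.5 [ 9. 81. 96.]
signal 0.69 [372. 265.] 250 [ 367.6 -103.6] [49.6 40.7] -69.0 [ 8. 12.
[... 986 characters left out ...]
0.]
barrel 0.71 [276. 313.] 478 [601.9 281.6] [32.1 31.6] -20.9 [ 6. 32. 42.]
barrel 0.26 [347. 170.] 1025 [ 490.5 -318.5] [201.7 170.5] -26.4 [18. 26. 28.]
water_tower 0.7 [300. 162.] 350 [ 600.2 -353.1] [149.6  36.9] -87.8 [ 5. 59. 92.]
water_tower 0.47 [352. 322.] 2045 [474.9 288.9] [149.2  68.3] -16.9 [12. 25. 27.]
signal 0.86 [392. 205.] 331 [ 366.2 -162. ] [176.6  45.6] 87.7 [ 4. 13. 94.]
signal 0.44 [350. 334.] 4569 [478.2 283.7] [201.6 137.9] -15.3 [ 3. 20. 23.]
house 0.93 [266. 182.] 424 [ 690.  -240.9] [121.9  40.2] 72.4 [ 4. 33. 57.]
tree_a 0.68 [402. 255.] 637 [376.8  97.9] [85.8 45.4] -60.6 [ 2. 34. 65.]
tree_a 0.59 [231. 278.] 899 [717.5 158.9] [144.4  49.9] -56.5 [ 2. 40. 84.]
```

Run:
```python
import cv2,numpy as np
a=cv2.imread("pics/top0.png")
b=cv2.resize(a[160:290,380:510],(560,560),interpolation=cv2.INTER_CUBIC)
c=cv2.resize(a,(800,500))
cv2.imwrite("pics/v1.png",b);cv2.imwrite("pics/v2.png",c)
```

```text
(no output)
```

View pics/v1.png

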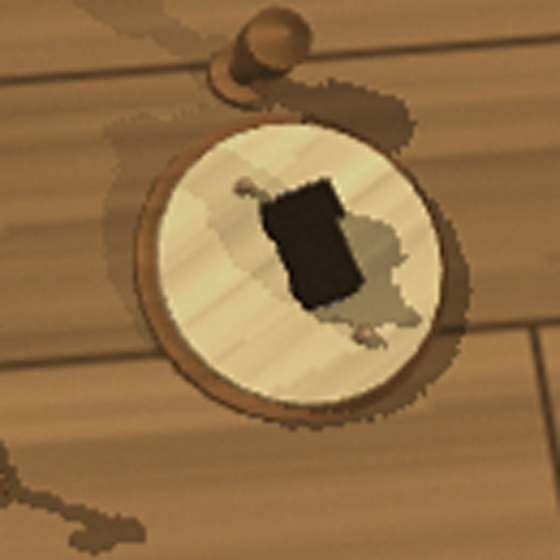

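View pics/v2.png

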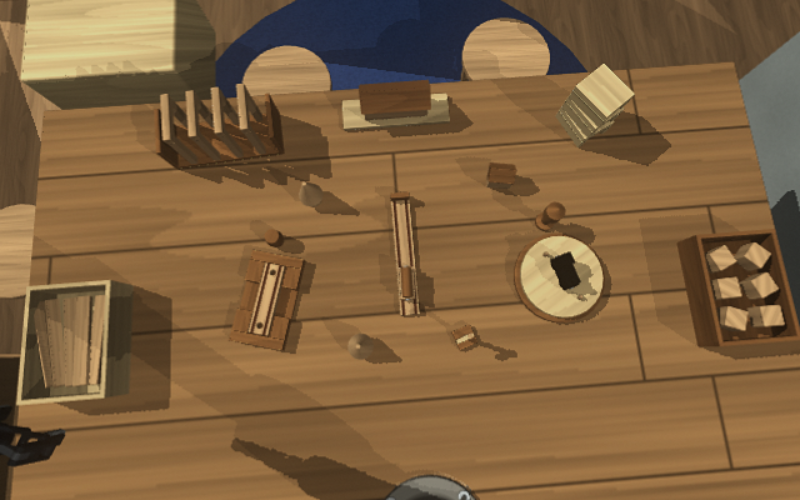

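The top view shows the engine at crop (312,245) on the disc, with pegs at about (245,187) and (370,338). The siding is clear beyond the wagon. I'm moving off towards the turntable.

Emit:
arm_command --pt "-0.49 -0.44 0 0 0 0" --pt "-0.97 -0.87 0 0 0 0" --pt "-0.97 -0.87 0 0 0 0" --grip 1

```text
t: 1.68
tcp_pos: [330.6, 481.1, 231.7]
eef_rot: [0.001, 0.232, 0.973, -0.001]
contact_force: [0.1, 0.3, -0.0]
opening: 85.9
grip_force: 0.0
```

Emit:
arm_command --pt "-0.49 -0.44 0 0 0 0" --pt "-0.97 -0.87 0 0 0 0" --pt "-0.97 -0.87 0 0 0 0"

```text
t: 2.05
tcp_pos: [368.1, 385.3, 231.7]
eef_rot: [0.001, 0.231, 0.973, -0.0]
contact_force: [0.1, 0.8, 0.6]
opening: 85.4
grip_force: 0.0
```

Emit:
arm_command --pt "-0.49 -0.44 0 0 0 0" --pt "-0.97 -0.87 0 0 0 0" --pt "-0.97 -0.87 0 0 0 0"

```text
t: 2.42
tcp_pos: [406.1, 289.3, 231.6]
eef_rot: [0.001, 0.231, 0.973, -0.0]
contact_force: [0.1, 0.4, -0.2]
opening: 85.6
grip_force: 0.0
```

Emit:
arm_command --pt "-0.49 -0.44 0 0 0 0" --pt "-0.97 -0.87 0 0 0 0" --pt "-0.97 -0.87 0 0 0 0"

```text
t: 2.8
tcp_pos: [444.5, 193.3, 231.7]
eef_rot: [0.001, 0.23, 0.973, 0.0]
contact_force: [-0.9, 0.5, 0.7]
opening: 85.4
grip_force: 0.0
```

Emit:
arm_command --pt "-0.49 -0.44 0 0 0 0" --pt "-0.97 -0.87 0 0 0 0" --pt "-0.97 -0.87 0 0 0 0"

```text
t: 3.18
tcp_pos: [483.1, 97.1, 231.6]
eef_rot: [0.001, 0.23, 0.973, -0.0]
contact_force: [-0.6, 1.3, 0.3]
opening: 85.1
grip_force: 0.0
```

Emit:
arm_command --pt "-0.49 -0.44 0 0 0 0" --pt "-0.97 -0.87 0 0 0 0" --pt "-0.97 -0.87 0 0 0 0" --pt "-0.97 -0.87 0 0 0 0"

```text
t: 3.68
tcp_pos: [520.5, 5.1, 231.0]
eef_rot: [-0.0, 0.226, 0.974, 0.001]
contact_force: [0.2, -0.1, -0.8]
opening: 85.3
grip_force: 0.0
```

Emit:
arm_command --pt "-0.18 -0.49 0 0 0 0" --pt "-0.35 -0.97 0 0 0 0" --pt "-0.35 -0.97 0 0 0 0"

```text
t: 4.05
tcp_pos: [510.6, -80.8, 231.4]
eef_rot: [0.0, 0.229, 0.973, 0.0]
contact_force: [0.5, 1.1, 0.3]
opening: 85.4
grip_force: 0.0
```

Emit:
arm_command --pt "-0.18 -0.49 0 0 0 0" --pt "-0.35 -0.97 0 0 0 0" --pt "-0.35 -0.97 0 0 0 0"

```text
t: 4.42
tcp_pos: [501.7, -162.5, 231.4]
eef_rot: [0.0, 0.229, 0.974, 0.0]
contact_force: [-0.2, 0.6, -0.2]
opening: 85.8
grip_force: 0.0
```

Emit:
arm_command --pt "-0.18 -0.49 0 0 0 0" --pt "-0.35 -0.97 0 0 0 0" --pt "-0.35 -0.97 0 0 0 0"

```text
t: 4.8
tcp_pos: [492.7, -244.3, 231.2]
eef_rot: [0.0, 0.229, 0.974, -0.0]
contact_force: [-0.6, 0.9, -0.5]
opening: 85.2
grip_force: 0.0
```

Emit:
arm_command --pt "-0.18 -0.49 0 0 0 -0.028" --pt "-0.35 -0.97 0 0 0 -0.057" --pt "-0.35 -0.97 0 0 0 -0.086" --pt "-0.35 -0.97 0 0 0 -0.114" --pt "-0.35 -0.97 0 0 0 -0.114" --pt "-0.35 -0.97 0 0 0 -0.114"

```text
t: 5.55
tcp_pos: [484.3, -324.1, 231.1]
eef_rot: [0.0, -0.128, 0.992, 0.001]
contact_force: [0.2, 0.4, 0.8]
opening: 85.9
grip_force: 0.0
```

Run:
```python
from h import *
o=get_obs(); print(o["tcp_pos"],o["eef_rot"])
im,d=cams.grab_frame("wrist"); C=cam("wrist",o); cv2.imwrite("pics/w1.png",im)
np.savez("w1.npz",im=im,d=d,pos=o["tcp_pos"],q=o["eef_rot"])
for t in ["engine","disc_seat","turntable"]:
    for g in finder.regions_of(t,"wrist")[:2]:
        P=cloud(g["pixels"],d,C)
        if len(P)>5: print(t,round(g["p"],2),np.round(g["xy"]),len(P),*rect(P),np.round(np.percentile(P[:,2],[5,50,95])))
        if t=="engine":
            for lo,hi in[(30,60),(58,66),(74,90)]:
                Q=P[(P[:,2]>lo)&(P[:,2]<hi)]
                if len(Q)>20: print(lo,hi,len(Q),*rect(Q))
```

```text
[ 484.26756678 -324.05962042  231.12871096] [ 2.75579423e-04 -1.28240698e-01  9.91742879e-01  5.56306158e-04]
engine 0.88 [326. 175.] 1994 [ 478.2 -314.8] [69.1 32.8] 20.7 [46. 64. 79.]
30 60 166 [ 466.3 -318.8] [43.8 29.7] 15.7
58 66 1017 [ 468.9 -317.6] [42.2 29.8] 14.5
74 90 749 [ 481.9 -314.3] [60.1 29.6] 15.7
disc_seat 0.89 [341. 155.] 14744 [ 476.2 -315.4] [176.1 170.5] -15.5 [25. 26. 27.]
turntable 0.96 [329. 139.] 17169 [ 474.1 -314.9] [191.  189.5] -87.5 [11. 26. 27.]
```

View pics/w1.png

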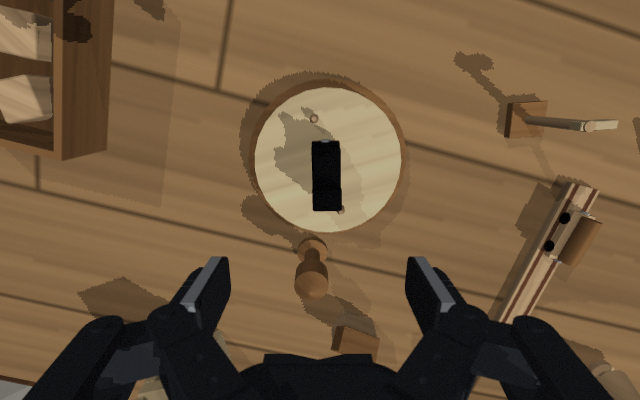

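The wrist view shows the engine at (326,175), lying along the tool's x, with the cab towards the water tower. The pegs are at (313,118) and (341,210), clear of where the fingers will go.

Emit:
arm_command --pt "0.06 0.13 0.4 0 0 0" --pt "0.06 0.13 1 0 0 0" --pt "0.06 0.13 1 0 0 0"

```text
t: 6.12
tcp_pos: [473.4, -315.4, 148.2]
eef_rot: [-0.003, -0.128, 0.992, 0.002]
contact_force: [-0.0, -0.4, -0.3]
opening: 85.3
grip_force: 0.0
```

Emit:
arm_command --pt "0 0 0.5 0 0 0" --pt "0 0 0.9 0 0 0" --pt "0 0 0.9 0 0 0" --pt "0 0 0.9 0 0 0"

```text
t: 6.62
tcp_pos: [477.3, -318.5, 81.5]
eef_rot: [0.001, -0.128, 0.992, -0.001]
contact_force: [-0.6, 0.2, 0.4]
opening: 85.4
grip_force: 0.0
```

Run:
```python
from h import *
o=get_obs(); print(o["tcp_pos"],o["eef_rot"])
im,d=cams.grab_frame("wrist"); C=cam("wrist",o); cv2.imwrite("pics/w2.png",im)
for t in ["engine","disc_seat"]:
    for g in finder.regions_of(t,"wrist")[:1]:
        P=cloud(g["pixels"],d,C)
        print(t,round(g["p"],2),np.round(g["xy"]),len(P),*rect(P),np.round(np.percentile(P[:,2],[5,50,95])))
        if t=="engine":
            for lo,hi in[(58,70),(73,90)]:
                Q=P[(P[:,2]>lo)&(P[:,2]<hi)]
                if len(Q)>20: print(lo,hi,len(Q),*rect(Q))
```

```text
[ 477.28981968 -318.49332317   81.54316747] [ 0.00148972 -0.12774739  0.99180503 -0.00108362]
engine 0.89 [323. 245.] 6660 [ 478.5 -315.3] [69.9 30.1] 15.8 [46. 64. 79.]
58 70 3247 [ 469.7 -318. ] [43.5 29.9] 16.5
73 90 2504 [ 482.5 -314.5] [61.9 29.8] 16.6
disc_seat 0.65 [329. 177.] 36330 [ 474.3 -314.9] [168.9 167.4] -18.4 [25. 26. 27.]
```

Emit:
arm_command --pt "-0.01 0 0.3 0 0 -0.003" --pt "-0.01 0 0.6 0 0 -0.003" --pt "-0.01 0 0.6 0 0 -0.003" --pt "-0.01 0 0.6 0 0 -0.003"

```text
t: 7.28
tcp_pos: [477.3, -317.8, 32.6]
eef_rot: [0.001, -0.137, 0.991, -0.001]
contact_force: [0.1, -0.8, 0.1]
opening: 85.2
grip_force: 0.0
```

Emit:
arm_command --pt "0 0.03 0 0 0 0" --pt "0 0.03 0 0 0 0" --pt "0 0.03 0 0 0 0"

```text
t: 7.65
tcp_pos: [476.1, -314.8, 31.7]
eef_rot: [0.0, -0.137, 0.991, -0.0]
contact_force: [0.3, -0.3, -0.4]
opening: 85.2
grip_force: 0.0
```

Emit:
arm_command --pt "0 0 0 0 0 0" --pt "0 0 0 0 0 0" --pt "0 0 0 0 0 0" --pt "0 0 0 0 0 0" --pt "0 0 0 0 0 0" --pt "0 0 0 0 0 0" --grip 0 --newtons 40

```text
t: 8.4
tcp_pos: [476.0, -315.0, 31.4]
eef_rot: [0.0, -0.137, 0.991, -0.0]
contact_force: [-0.1, -0.7, 1.1]
opening: 29.4
grip_force: 39.5
```

Emit:
arm_command --pt "0 0 -0.2 0 0 0" --pt "0 0 -0.6 0 0 0" --pt "0 0 -1 0 0 0" --pt "0 0 -1 0 0 0"

```text
t: 8.9
tcp_pos: [477.6, -315.9, 114.4]
eef_rot: [0.002, -0.137, 0.991, -0.002]
contact_force: [-0.2, -0.1, -1.7]
opening: 29.4
grip_force: 39.5
```

Emit:
arm_command --pt "-0.2 0.3 -0.4 0 0 0" --pt "-0.4 0.57 -0.8 0 0 0" --pt "-0.61 0.857 -0.9 0 0 0" --pt "-0.61 0.857 -0.9 0 0 0"

```text
t: 9.4
tcp_pos: [505.3, -232.4, 183.1]
eef_rot: [0.0, -0.14, 0.99, 0.001]
contact_force: [-0.6, -1.0, -2.2]
opening: 29.9
grip_force: 39.7
```

Emit:
arm_command --pt "-0.3 0.43 0 0 0 0" --pt "-0.61 0.857 0 0 0 0" --pt "-0.61 0.857 0 0 0 0"

```text
t: 9.78
tcp_pos: [532.8, -152.7, 181.8]
eef_rot: [-0.001, -0.14, 0.99, 0.001]
contact_force: [0.6, -0.9, -1.2]
opening: 29.9
grip_force: 39.7
```

Emit:
arm_command --pt "-0.3 0.43 0 0 0 0" --pt "-0.61 0.857 0 0 0 0" --pt "-0.61 0.857 0 0 0 0"

```text
t: 10.15
tcp_pos: [561.0, -74.2, 182.1]
eef_rot: [-0.001, -0.14, 0.99, 0.001]
contact_force: [0.5, -1.3, -1.5]
opening: 29.1
grip_force: 39.8
```

Emit:
arm_command --pt "-0.3 0.43 0 0 0 0.022" --pt "-0.61 0.857 0 0 0 0.044" --pt "-0.61 0.857 0 0 0 0.044" --pt "-0.61 0.857 0 0 0 0.044" --pt "-0.61 0.857 0 0 0 0.044"

```text
t: 10.78
tcp_pos: [588.5, -0.6, 183.1]
eef_rot: [-0.0, 0.002, 1.0, -0.001]
contact_force: [-0.5, 0.4, -1.9]
opening: 29.7
grip_force: 39.8
```

Run:
```python
from h import *
o=get_obs(); print(o["tcp_pos"],o["eef_rot"],o["opening"],o["grip_force"])
for n in ["wrist","top"]:
  im,d=cams.grab_frame(n); C=cam(n,o) if n=="wrist" else cam(n); cv2.imwrite(f"pics/s_{n}.png",im)
  for t in ["engine","siding","wagon"]:
    for g in finder.regions_of(t,n)[:1]:
        P=cloud(g["pixels"],d,C)
        if len(P)<10: continue
        print(n,t,round(g["p"],2),np.round(g["xy"]),len(P),*rect(P),np.round(np.percentile(P[:,2],[5,50,95])))
        if t=="siding":
            Q=P[(P[:,2]>9)&(P[:,2]<15)]; print(rect(Q)); Q=P[P[:,2]>18]; print("buf",len(Q), len(Q)>5 and (rect(Q)))
```

```text
[588.52364543  -0.62163712 183.10988833] [-3.28065742e-04  2.21824307e-03  9.99997343e-01 -5.33653529e-04] 29.697649530296758 39.753832149082626
wrist engine 0.87 [318. 279.] 10560 [690.7  -2.8] [269.8 101.8] 0.5 [195. 216. 230.]
wrist siding 0.7 [323. 130.] 5652 [522.1   6. ] [196.4  40.6] 0.2 [11. 12. 13.]
(array([522.1,   6.3]), array([196.5,  40.2]), 0.4)
buf 11 (array([485.9,   7. ]), array([67.4, 30. ]), 0.7)
wrist wagon 0.7 [326.  67.] 2678 [483.4   7.4] [72.7 31.9] -0.9 [27. 47. 50.]
top wagon 0.67 [220. 189.] 175 [602.4 272.6] [31.9 31.2] -76.7 [ 8. 40. 44.]
```

View pics/s_wrist.png

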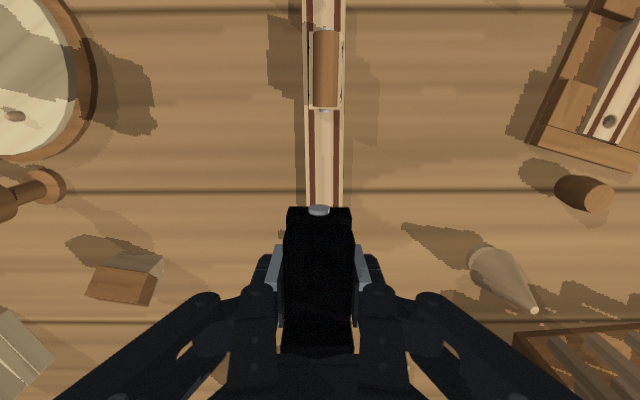

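The engine is held straight at (318,279), above the siding. The wagon is clear at (326,67).

Emit:
arm_command --pt "-0.03 0.065 0.4 0 0 0" --pt "-0.03 0.065 1 0 0 0" --pt "-0.03 0.065 1 0 0 0" --pt "-0.03 0.065 1 0 0 0"

```text
t: 11.68
tcp_pos: [592.7, 7.1, 104.8]
eef_rot: [0.001, 0.001, 1.0, -0.0]
contact_force: [0.3, 0.4, -1.2]
opening: 29.5
grip_force: 39.8
```

Emit:
arm_command --pt "0 0 0.3 0 0 0" --pt "0 0 0.65 0 0 0" --pt "0 0 0.65 0 0 0" --pt "0 0 0.65 0 0 0"

```text
t: 12.18
tcp_pos: [593.4, 7.2, 53.5]
eef_rot: [0.002, 0.001, 1.0, 0.0]
contact_force: [-0.8, 0.3, -1.2]
opening: 29.8
grip_force: 39.7
```

Run:
```python
from h import *
o=get_obs(); print(o["tcp_pos"],o["eef_rot"],o["opening"],o["grip_force"])
for n in ["wrist","side"]:
  im,d=cams.grab_frame(n); C=cam(n,o); cv2.imwrite(f"pics/t_{n}.png",im)
  for t in ["engine","siding"]:
    for g in finder.regions_of(t,n)[:1]:
        P=cloud(g["pixels"],d,C)
        if len(P)<10: continue
        print(n,t,round(g["p"],2),np.round(g["xy"]),len(P),*rect(P),np.round(np.percentile(P[:,2],[1,5,50,95])))
        if t=="siding":
            Q=P[(P[:,2]>9)&(P[:,2]<15)]; print(rect(Q))
```

```text
[593.40459726   7.24209119  53.54128364] [1.94325229e-03 6.27322194e-04 9.99997899e-01 1.77908456e-04] 29.776701783568047 39.73735968084583
wrist engine 0.56 [320. 281.] 10229 [619.7  10.9] [118.4  34.3] 5.2 [ 58.  66.  86. 101.]
wrist siding 0.85 [313. 145.] 7657 [523.2   5.2] [118.5  42. ] 0.3 [10. 11. 12. 13.]
(array([523.1,   6.1]), array([118.5,  40.4]), 0.5)
side engine 0.9 [284. 207.] 369 [600.3 -19.8] [98.1 68.7] -85.1 [51. 54. 74. 99.]
side siding 0.91 [304. 235.] 1409 [550.2   3.8] [259.1  78. ] -5.7 [ 0.  2. 12. 25.]
(array([552.1,   7.1]), array([260. ,  44.8]), 0.1)
```

Emit:
arm_command --pt "0 -0.01 0.15 0 0 0" --pt "0 -0.01 0.3 0 0 0" --pt "0 -0.01 0.4 0 0 0" --pt "0 -0.01 0.43 0 0 0" --pt "0 -0.01 0.43 0 0 0" --pt "0 -0.01 0.43 0 0 0"

```text
t: 13.22
tcp_pos: [590.7, 6.6, 17.4]
eef_rot: [-0.001, 0.001, 1.0, 0.0]
contact_force: [-4.6, 0.2, 8.3]
opening: 29.5
grip_force: 40.8
```

Emit:
arm_command --pt "0 0 0 0 0 0" --pt "0 0 0 0 0 0" --pt "0 0 0 0 0 0" --pt "0 0 0 0 0 0" --pt "0 0 0 0 0 0" --pt "0 0 0 0 0 0" --grip 1

```text
t: 13.98
tcp_pos: [591.6, 6.6, 16.9]
eef_rot: [0.0, 0.001, 1.0, 0.0]
contact_force: [0.4, 0.3, -0.0]
opening: 85.5
grip_force: 0.0
```

Emit:
arm_command --pt "0 0 -0.3 0 0 0" --pt "0 0 -0.7 0 0 0" --pt "0 0 -1 0 0 0" --pt "0 0 -1 0 0 0"

```text
t: 14.48
tcp_pos: [593.2, 6.5, 98.9]
eef_rot: [0.002, 0.001, 1.0, 0.0]
contact_force: [0.4, -0.4, -1.1]
opening: 85.6
grip_force: 0.0
```

Run:
```python
from h import *
o=get_obs(); print(o["tcp_pos"],o["eef_rot"],o["opening"])
for n in ["wrist","side","top"]:
  im,d=cams.grab_frame(n); C=cam(n,o); cv2.imwrite(f"pics/u_{n}.png",im)
  for t in ["engine","wagon"]:
    for g in finder.regions_of(t,n)[:1]:
        P=cloud(g["pixels"],d,C)
        if len(P)<10: continue
        print(n,t,round(g["p"],2),np.round(g["xy"]),len(P),*rect(P),np.round(np.percentile(P[:,2],[1,5,50,95])))
```

```text
[593.24722084   6.54231426  98.89334716] [2.26980571e-03 5.63231848e-04 9.99997216e-01 3.15448972e-04] 85.59860473616324
wrist engine 0.9 [318. 220.] 4778 [593.4   8.8] [69.4 32.7] -1.8 [26. 32. 51. 65.]
wrist wagon 0.64 [317.  50.] 5011 [487.1   6.9] [65.4 32. ] -3.1 [26. 27. 47. 50.]
side engine 0.83 [290. 221.] 675 [602.1 -41.7] [144.2  69.9] -82.4 [ 9. 19. 44. 64.]
side wagon 0.96 [341. 224.] 507 [485.1 -29.4] [108.9  69.5] 89.1 [ 3. 15. 31. 50.]
top engine 0.65 [449. 220.] 3362 [ 475.8 -316. ] [168.3 167.7] 83.2 [18. 23. 26. 29.]
top wagon 0.49 [446. 220.] 3426 [ 477.  -320.3] [176.3 169.5] -61.3 [14. 23. 26. 29.]
```

View pics/u_wrist.png

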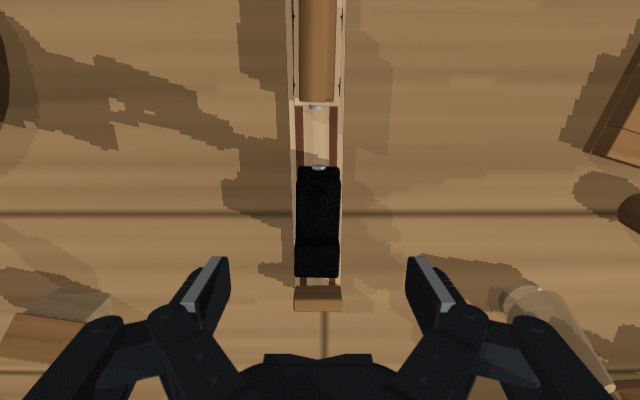

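The engine stands squarely on the siding at (318,220), between the wagon and the buffer stop. Next is the tray.

Emit:
arm_command --pt "0.1 0.2 -0.5 0 0 0" --pt "0.25 0.6 -1 0 0 0" --pt "0.353 0.894 -1 0 0 0" --pt "0.353 0.894 -1 0 0 0"

```text
t: 15.42
tcp_pos: [562.9, 80.7, 177.0]
eef_rot: [0.0, -0.002, 1.0, 0.001]
contact_force: [0.6, -0.3, -0.2]
opening: 85.6
grip_force: 0.0
```

Emit:
arm_command --pt "0.18 0.45 0 0 0 0" --pt "0.353 0.894 0 0 0 0" --pt "0.353 0.894 0 0 0 0"

```text
t: 15.8
tcp_pos: [534.1, 152.0, 176.0]
eef_rot: [-0.001, -0.002, 1.0, 0.0]
contact_force: [0.3, -0.5, 0.2]
opening: 85.4
grip_force: 0.0
```

Emit:
arm_command --pt "0.18 0.45 0 0 0 0" --pt "0.353 0.894 0 0 0 0" --pt "0.353 0.894 0 0 0 0"

```text
t: 16.18
tcp_pos: [506.4, 222.8, 176.2]
eef_rot: [-0.001, -0.001, 1.0, -0.0]
contact_force: [0.6, 0.2, 0.3]
opening: 85.4
grip_force: 0.0
```

Emit:
arm_command --pt "0.18 0.45 0 0 0 0.02" --pt "0.353 0.894 0 0 0 0.04" --pt "0.353 0.894 0 0 0 0.04" --pt "0.353 0.894 0 0 0 0.04" --pt "0.353 0.894 0 0 0 0.04"

```text
t: 16.8
tcp_pos: [480.1, 290.3, 176.8]
eef_rot: [0.0, 0.127, 0.992, -0.0]
contact_force: [-0.2, -0.5, 0.0]
opening: 85.7
grip_force: 0.0
```

Run:
```python
from h import *
o=get_obs(); print(o["tcp_pos"],o["eef_rot"],o["opening"])
n="wrist"
im,d=cams.grab_frame(n); C=cam(n,o); cv2.imwrite(f"pics/x_{n}.png",im)
for t in ["bridge_track","tray"]:
    for g in finder.regions_of(t,n)[:1]:
        P=cloud(g["pixels"],d,C)
        print(n,t,round(g["p"],2),np.round(g["xy"]),len(P),*rect(P),np.round(np.percentile(P[:,2],[1,5,50,95])))
        if t=="bridge_track": Q=P[(P[:,2]>23.8)&(P[:,2]<28)]; print(rect(Q))
```

```text
[480.08044311 290.33294431 176.84215938] [ 2.55280032e-04  1.27495182e-01  9.91839042e-01 -4.77820414e-04] 85.69483411692428
wrist bridge_track 0.77 [323. 169.] 5467 [476.3 296.9] [143.8  42.1] -15.6 [16. 25. 26. 27.]
(array([476. , 295.9]), array([143.8,  39.9]), -15.5)
wrist tray 0.72 [343. 166.] 14942 [481.6 295. ] [206.6 120. ] -15.5 [ 0.  7. 21. 23.]
```

View pics/x_wrist.png

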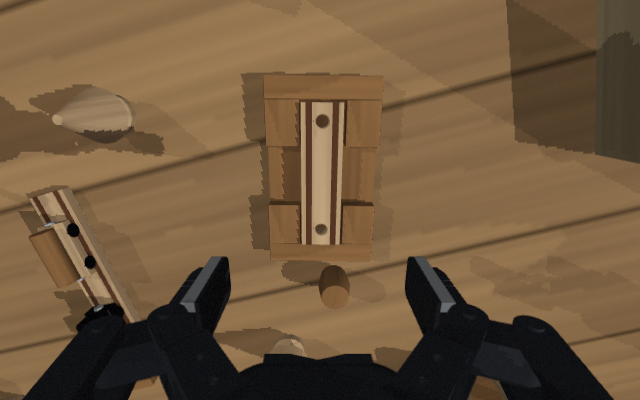

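Emit:
arm_command --pt "0.066 0.055 0.4 0 0 0.0024" --pt "0.066 0.055 1 0 0 0.0024" --pt "0.066 0.055 1 0 0 0.0024" --pt "0.066 0.055 1 0 0 0.0024" --pt "0.066 0.055 1 0 0 0.0024"

```text
t: 17.58
tcp_pos: [476.5, 299.0, 99.1]
eef_rot: [0.001, 0.134, 0.991, 0.001]
contact_force: [0.5, -0.1, 0.4]
opening: 85.4
grip_force: 0.0
```

Run:
```python
from h import *
o=get_obs(); print(o["tcp_pos"],o["eef_rot"],o["opening"])
n="wrist"
im,d=cams.grab_frame(n); C=cam(n,o); cv2.imwrite(f"pics/y_{n}.png",im)
for t in ["bridge_track"]:
    for g in finder.regions_of(t,n)[:1]:
        P=cloud(g["pixels"],d,C)
        print(n,t,round(g["p"],2),np.round(g["xy"]),len(P),*rect(P),np.round(np.percentile(P[:,2],[1,5,50,95])))
        Q=P[(P[:,2]>23.8)&(P[:,2]<28)]; print(rect(Q))
```

```text
[476.47397169 299.03607241  99.05100768] [0.00140985 0.13356658 0.99103778 0.0014469 ] 85.36232172365057
wrist bridge_track 0.8 [312. 197.] 9505 [476.2 295. ] [145.2  41.4] -15.0 [14. 25. 26. 27.]
(array([476.6, 295.5]), array([144.8,  40.1]), -15.0)
```

Emit:
arm_command --pt "-0.01 -0.04 0.4 0 0 0" --pt "-0.01 -0.04 0.85 0 0 0" --pt "-0.01 -0.04 0.85 0 0 0" --pt "-0.01 -0.04 0.85 0 0 0"

```text
t: 18.18
tcp_pos: [475.9, 295.7, 30.4]
eef_rot: [0.001, 0.133, 0.991, 0.001]
contact_force: [0.3, 0.2, -0.1]
opening: 85.6
grip_force: 0.0
```

Centred. I'll go the last 19 mm down, then close the gripper.

Emit:
arm_command --pt "0 0 0.12 0 0 0" --pt "0 0 0.24 0 0 0" --pt "0 0 0.24 0 0 0" --pt "0 0 0.24 0 0 0"

```text
t: 18.68
tcp_pos: [474.9, 295.1, 9.7]
eef_rot: [0.0, 0.133, 0.991, 0.0]
contact_force: [0.2, -0.5, -0.5]
opening: 85.3
grip_force: 0.0
```

Emit:
arm_command --pt "0 0 0 0 0 0" --pt "0 0 0 0 0 0" --pt "0 0 0 0 0 0" --pt "0 0 0 0 0 0" --pt "0 0 0 0 0 0" --pt "0 0 0 0 0 0" --grip 0 --newtons 40

```text
t: 19.42
tcp_pos: [475.2, 295.3, 10.1]
eef_rot: [0.0, 0.133, 0.991, 0.0]
contact_force: [0.5, -0.1, 3.4]
opening: 38.8
grip_force: 42.4
```

Emit:
arm_command --pt "0 0 -0.05 0 0 0" --pt "0 0 -0.15 0 0 0" --pt "0 0 -0.35 0 0 0" --pt "0 0 -0.65 0 0 0" --pt "0 0 -1 0 0 0" --pt "0 0 -1 0 0 0"

```text
t: 20.18
tcp_pos: [476.7, 296.2, 92.8]
eef_rot: [0.002, 0.133, 0.991, 0.002]
contact_force: [-0.8, 0.4, -1.1]
opening: 39.1
grip_force: 42.0
```

Emit:
arm_command --pt "0 0 -0.4 0 0 0" --pt "0 0 -0.8 0 0 0" --pt "0 0 -1 0 0 0" --pt "0 0 -1 0 0 0" --pt "0 0 -1 0 0 0"

```text
t: 20.8
tcp_pos: [473.9, 294.6, 168.3]
eef_rot: [-0.001, 0.133, 0.991, -0.001]
contact_force: [0.4, 0.2, -0.8]
opening: 39.2
grip_force: 41.9
```

Run:
```python
from h import *
o=get_obs(); print(o["tcp_pos"],o["eef_rot"],o["opening"],o["grip_force"],np.round(o["joints"],2))
n="wrist"
im,d=cams.grab_frame(n); C=cam(n,o); cv2.imwrite("pics/z_wrist.png",im)
T=np.eye(4);q=o["eef_rot"];T[:3,:3]=R.from_quat([q[1],q[2],q[3],q[0]]).as_matrix();T[:3,3]=o["tcp_pos"]
m=(d>0)&(d<260); P=cloud(m,d,C); L=(P-T[:3,3])@T[:3,:3]   # tool coords
for g in finder.regions_of("bridge_track",n)[:2]:
    Q=(cloud(g["pixels"],d,C)-T[:3,3])@T[:3,:3]; print(g["p"],g["xy"],rect(Q),np.round(np.percentile(Q,[1,50,99],axis=0),1))
```

```text
[473.87547529 294.55641029 168.28373057] [-9.21806759e-04  1.33265802e-01  9.91079505e-01 -8.88968680e-04] 39.190141409607335 41.934953927993774 [-0.91  0.31  0.34  1.84 -0.12  1.02  0.78]
0.67 [318.4, 229.4] (array([-73.5,   0.6]), array([288.9,  98.3]), -0.2) [[-46.5 -18.9 -17.4]
 [ 22.8   0.5 -16. ]
 [ 70.8  20.1  -4.8]]
```

View pics/z_wrist.png

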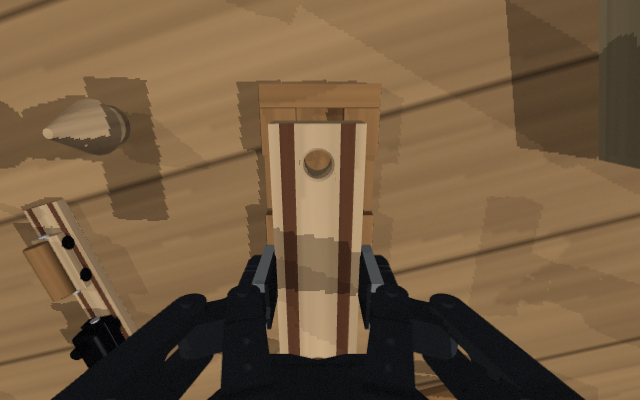

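The piece is held level and centred, with its front hole at (319,162). I'm carrying it to the turntable.

Emit:
arm_command --pt "-0.2 -0.4 0 0 0 0" --pt "-0.44 -0.835 0 0 0 0" --pt "-0.44 -0.835 0 0 0 0"

```text
t: 21.28
tcp_pos: [491.7, 216.8, 168.9]
eef_rot: [-0.0, 0.137, 0.991, -0.001]
contact_force: [0.3, 0.1, -0.5]
opening: 39.1
grip_force: 41.9
```

Emit:
arm_command --pt "-0.22 -0.42 0 0 0 0" --pt "-0.44 -0.835 0 0 0 0" --pt "-0.44 -0.835 0 0 0 0"

```text
t: 21.65
tcp_pos: [507.6, 144.5, 169.2]
eef_rot: [-0.0, 0.136, 0.991, -0.001]
contact_force: [0.3, -0.5, -0.2]
opening: 38.9
grip_force: 41.9
```

Emit:
arm_command --pt "-0.22 -0.42 0 0 0 0" --pt "-0.44 -0.835 0 0 0 0" --pt "-0.44 -0.835 0 0 0 0"

```text
t: 22.02
tcp_pos: [523.9, 71.8, 169.3]
eef_rot: [-0.0, 0.135, 0.991, -0.001]
contact_force: [-0.5, 1.1, -0.6]
opening: 38.8
grip_force: 41.9
```

Emit:
arm_command --pt "-0.22 -0.42 0 0 0 0" --pt "-0.44 -0.835 0 0 0 0" --pt "-0.44 -0.835 0 0 0 0"

```text
t: 22.4
tcp_pos: [540.3, -1.2, 169.4]
eef_rot: [0.0, 0.135, 0.991, -0.0]
contact_force: [0.2, 0.3, -0.7]
opening: 39.1
grip_force: 41.9
```

Emit:
arm_command --pt "-0.03 -0.5 0 0 0 0" --pt "-0.06 -1 0 0 0 0" --pt "-0.06 -1 0 0 0 0"

```text
t: 22.78
tcp_pos: [522.7, -79.3, 169.5]
eef_rot: [-0.0, 0.135, 0.991, -0.0]
contact_force: [0.6, 0.1, -0.1]
opening: 38.7
grip_force: 41.9
```

Emit:
arm_command --pt "-0.03 -0.5 0 0 0 0" --pt "-0.06 -1 0 0 0 0" --pt "-0.06 -1 0 0 0 0"

```text
t: 23.15
tcp_pos: [506.7, -157.4, 169.6]
eef_rot: [-0.0, 0.135, 0.991, -0.0]
contact_force: [0.3, 0.5, -1.4]
opening: 39.0
grip_force: 41.9
```

Emit:
arm_command --pt "-0.03 -0.5 0 0 0 -0.02" --pt "-0.06 -1 0 0 0 -0.045" --pt "-0.06 -1 0 0 0 -0.07" --pt "-0.06 -1 0 0 0 -0.09" --pt "-0.06 -1 0 0 0 -0.09" --pt "-0.06 -1 0 0 0 -0.09"

```text
t: 23.9
tcp_pos: [491.3, -233.3, 169.5]
eef_rot: [0.0, -0.149, 0.989, 0.0]
contact_force: [0.7, -0.8, -1.3]
opening: 39.3
grip_force: 41.9
```

Run:
```python
from h import *
o=get_obs(); print(o["tcp_pos"],o["eef_rot"],o["opening"],o["grip_force"],np.round(o["joints"],2))
ims=[]
for n in ["wrist","top","side"]:
    im,d=cams.grab_frame(n); C=cam(n,o); cv2.imwrite(f"pics/p_{n}.png",im); np.savez(f"p_{n}.npz",im=im,d=d)
    m=np.ones(d.shape,bool); 
    v,u=np.nonzero(d>0); P=cloud(m,d,C)
    s=(np.hypot(P[:,0]-475,P[:,1]+316)<70)&(P[:,2]>32)&(P[:,2]<44)
    Q=P[s]; print(n,len(Q))
    if len(Q)>3:
        from scipy.cluster.hierarchy import fclusterdata
        l=fclusterdata(Q[:,:2],12,criterion="distance")
        for k in set(l): print(n,(l==k).sum(),np.round(Q[l==k].mean(0),1),np.round([u[s][l==k].mean(),v[s][l==k].mean()]))
    for g in finder.regions_of("disc_seat",n)[:1]:
        Q=cloud(g["pixels"],d,C); print(n,g["p"],g["xy"],rect(Q[(Q[:,2]>24)&(Q[:,2]<28)]))
    c=(np.array(project([[475,-316,30]],C))[0]).astype(int); print(c)
    h={"wrist":200,"top":55,"side":55}[n]; y0,x0=max(c[1]-h,0),max(c[0]-h,0)
    ims.append(cv2.resize(im[y0:y0+2*h,x0:x0+2*h],(266,266),interpolation=cv2.INTER_CUBIC)); print(x0,y0,h)
cv2.imwrite("pics/p_all.png",np.hstack(ims))
```

```text
[ 491.27973959 -233.30649993  169.48575537] [ 9.75201638e-05 -1.48877105e-01  9.88855600e-01  4.46776069e-04] 39.29265749001011 41.917805671691895 [-0.04  0.3   0.49  1.87 -0.16  1.01  2.39]
wrist 203
wrist 117 [ 427.9 -341.2   37.4] [216.  83.]
wrist 86 [ 520.  -284.7   36.9] [256. 200.]
wrist 0.83 [225.8, 122.8] (array([ 472.7, -318.9]), array([169.3, 158.1]), -26.0)
[235 143]
35 0 200
top 0
top 0.71 [247.9, 156.6] (array([672. , 196.7]), array([34.4,  7.3]), 81.7)
[449 220]
394 165 55
side 19
side 9 [ 521.9 -284.4   35.5] [329. 168.]
side 10 [ 429.4 -340.7   35.5] [361. 160.]
side 0.86 [344.1, 167.8] (array([ 478.5, -309.8]), array([166., 161.]), -51.4)
[345 165]
290 110 55
```

View pics/p_all.png

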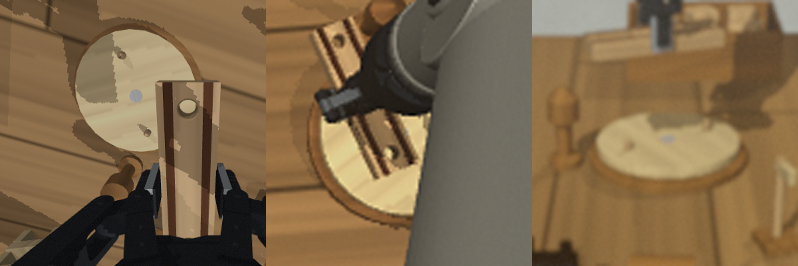

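The wrist crop shows pegs at about (121,54) and (147,131) and the pivot cap at (136,96). The side view agrees, with the peg line at about 31 degrees. I'll refine the centre.

Run:
```python
from h import *
o=get_obs(); q=o["eef_rot"]; Rt=R.from_quat([q[1],q[2],q[3],q[0]]).as_matrix()
for n in ["wrist","side"]:
    z=np.load(f"p_{n}.npz"); im,d=z["im"],z["d"]; C=cam(n,o)
    I=im.astype(int); m=(I[:,:,0]-I[:,:,2]>-15)
    v,u=np.nonzero(m); P=atz(np.c_[u,v],26,C); s=np.hypot(P[:,0]-475,P[:,1]+315)<15
    print(n,"cap",s.sum(),np.round(P[s].mean(0),1) if s.any() else "", np.round([u[s].mean(),v[s].mean()]) if s.any() else "")
    v,u=np.nonzero(d>0); P=cloud(d>0,d,C)
    for c in [(429,-341),(521,-284.5)]:
        for zz in (36,38,39):
            s=(np.hypot(P[:,0]-c[0],P[:,1]-c[1])<12)&(P[:,2]>zz)&(P[:,2]<44)
            if s.any(): print(n,zz,s.sum(),np.round(P[s].mean(0),1))
    if n=="wrist":
        s=(np.abs(P[:,2]-26)<1.5)&(np.hypot(P[:,0]-475,P[:,1]+315)<95)
        # disc edge: outermost points per bearing
        A=P[s]; a=np.round(np.degrees(np.arctan2(A[:,1]+315,A[:,0]-475))/4).astype(int); rr=np.hypot(A[:,0]-475,A[:,1]+315)
        E=np.array([A[a==k][np.argmax(rr[a==k])][:2] for k in set(a) if rr[a==k].max()>78])
        from scipy.optimize import least_squares
        f=least_squares(lambda p:np.hypot(E[:,0]-p[0],E[:,1]-p[1])-85,[475,-315],loss="soft_l1"); print("circle",len(E),f.x)
        # held piece in tool frame
        L=(P-o["tcp_pos"])@Rt; s=(np.abs(L[:,2]+16)<2.5)&(np.abs(L[:,1])<25)&(L[:,0]>5)&(L[:,0]<80)
        Q=L[s]; print("piece z",np.median(Q[:,2]),"y",np.percentile(Q[(Q[:,0]>30)][:,1],[.5,99.5]),"xend",np.percentile(Q[:,0],99.5), rect(Q))
        Im=np.zeros((160,120),np.uint8)
        G=np.round(Q[:,:2]*2).astype(int); Im[G[:,0],G[:,1]+60]=255
        Im=cv2.morphologyEx(Im,cv2.MORPH_CLOSE,np.ones((3,3)))
        ii,jj=np.nonzero(Im[84:132,36:84]==0); print("hole tool xy",(ii.mean()+84)/2,(jj.mean()+36-60)/2,len(ii)/4,"want area",np.pi*6.25**2)
```

```text
wrist cap 280 [ 474.  -315.6   26. ] [239. 144.]
wrist 36 85 [ 427.2 -343.3   38.8]
wrist 38 56 [ 427.3 -343.6   39.8]
wrist 39 42 [ 427.4 -344.    40.2]
wrist 36 55 [ 519.7 -286.7   38.8]
wrist 38 36 [ 520.1 -286.5   39.7]
wrist 39 30 [ 520.5 -286.7   40. ]
circle 74 [ 474.1031854  -314.99595983]
piece z -16.011317102791807 y [-19.30023191  20.35789674] xend 70.40466034476482 (array([37.8,  0. ]), array([65.6, 49.8]), 0.0)
hole tool xy 53.65766738660907 0.5539956803455723 115.75 want area 122.7184630308513
side cap 0  
side 36 4 [ 429.2 -341.    38.3]
side 38 3 [ 429.8 -338.2   38.3]
side 36 3 [ 522.3 -285.6   37.7]
side 38 2 [ 523.2 -287.2   38.5]
```

Emit:
arm_command --pt "0.2 -0.4 0 0 0 -0.015" --pt "0.45 -0.8 0 0 0 -0.03" --pt "0.524 -0.927 0 0 0 -0.0403" --pt "0.524 -0.927 0 0 0 -0.0403" --pt "0.524 -0.927 0 0 0 -0.0403"

```text
t: 24.82
tcp_pos: [472.5, -317.3, 169.5]
eef_rot: [0.0, -0.272, 0.962, 0.0]
contact_force: [1.4, 0.2, -1.3]
opening: 38.6
grip_force: 41.9
```

Emit:
arm_command --pt "0 0 0.4 0 0 0" --pt "0 0 0.8 0 0 0" --pt "0 0 1 0 0 0" --pt "0 0 1 0 0 0" --pt "0 0 1 0 0 0" --pt "0 0 1 0 0 0"

```text
t: 25.58
tcp_pos: [473.0, -318.8, 90.9]
eef_rot: [0.001, -0.272, 0.962, -0.001]
contact_force: [-0.8, 0.2, -0.7]
opening: 38.8
grip_force: 41.9
```

Run:
```python
from h import *
o=get_obs(); q=o["eef_rot"]; print(o["tcp_pos"],q,np.round(o["joints"],2),o["joint_vel"])
Rt=R.from_quat([q[1],q[2],q[3],q[0]]).as_matrix(); yaw=np.degrees(np.arctan2(-Rt[1,0],-Rt[0,0])); 
c=o["tcp_pos"]+Rt@[-1.4,.5,2]; e=np.array([474,-315.3,26])-c; print("yaw",yaw,"centre",c,"needed tool mm",np.round(Rt.T@e,2),"fraction",np.round(Rt.T@e/80,3),"wz",-(31.6-yaw)/360)
im,d=cams.grab_frame("wrist"); cv2.imwrite("pics/q_wrist.png",im); np.savez("q.npz",im=im,d=d)
C=cam("wrist",o)
P=cloud(d>0,d,C)
for c in [(427.4,-343.9),(520.4,-286.7)]:
    s=(np.hypot(P[:,0]-c[0],P[:,1]-c[1])<12)&(P[:,2]>36)&(P[:,2]<44); print(s.sum(),np.round(P[s].mean(0),1) if s.any() else "")
```

```text
[ 473.02176228 -318.83813263   90.92418011] [ 9.47783411e-04 -2.72098870e-01  9.62268533e-01 -7.59623053e-04] [ 0.18  0.44  0.43  1.88 -0.23  0.87  2.85] [ 2.63019523e-03  1.15533049e-03 -3.18638724e-03  6.10519676e-03
  6.00081152e-04  3.31729704e-05  7.89711133e-04]
yaw 31.57850396169186 centre [ 473.95709734 -317.68093117   88.92517208] needed tool mm [-1.19  2.13 62.92] fraction [-0.015  0.027  0.787] wz -5.971121752261036e-05
6 [ 430.8 -341.6   37.7]
0
```

View pics/q_wrist.png

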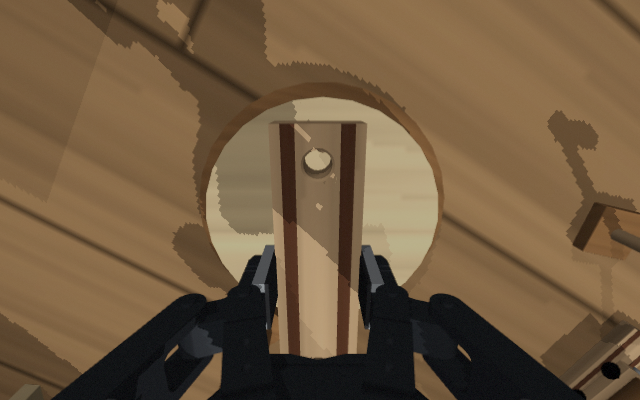

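The piece is centred over the disc, with only disc showing through the front hole at (318,160). I'll lower it to just above the pegs.

Emit:
arm_command --pt "-0.015 0.027 0.2 0 0 0" --pt "-0.015 0.027 0.4 0 0 0" --pt "-0.015 0.027 0.55 0 0 0" --pt "-0.015 0.027 0.55 0 0 0" --pt "-0.015 0.027 0.55 0 0 0" --pt "-0.015 0.027 0.55 0 0 0"

```text
t: 26.38
tcp_pos: [472.5, -316.2, 46.2]
eef_rot: [0.0, -0.272, 0.962, -0.0]
contact_force: [-0.0, 0.8, -1.1]
opening: 39.0
grip_force: 41.9
```

```bash
cat > e.py <<'E'
from h import *
o=get_obs(); q=o["eef_rot"]
Rt=R.from_quat([q[1],q[2],q[3],q[0]]).as_matrix(); yaw=np.degrees(np.arctan2(-Rt[1,0],-Rt[0,0]))
c=o["tcp_pos"]+Rt@[-1.4,.5,2]; e=np.array([474,-315.3,26])-c; print("yaw",yaw,"centre",c,"mm",np.round(Rt.T@e,2),"fraction",np.round(Rt.T@e/80,3),"tilt",np.degrees(np.arccos(-Rt[2,2])))
im,d=cams.grab_frame("wrist"); C=cam("wrist",o); P=cloud(d>0,d,C)
for c in [(427.4,-343.9)]:
    s=(np.hypot(P[:,0]-c[0],P[:,1]-c[1])<12)&(P[:,2]>32)&(P[:,2]<43); print(s.sum(),np.round(P[s].mean(0),1) if s.any() else "")
a=im[100:230,250:390]; b=cams.grab_frame("side")[0]; 
cv2.imwrite("pics/e.png",np.hstack([cv2.resize(a,(420,390)),cv2.resize(b[110:220,290:400],(380,390))]))
E
python3 e.py
```

```text
yaw 31.576802636673236 centre [ 473.43772792 -315.02789222   44.18880096] mm [-0.32 -0.51 18.19] fraction [-0.004 -0.006  0.227] tilt 0.06828379417366147
238 [ 427.7 -342.6   38.1]
```

View pics/e.png

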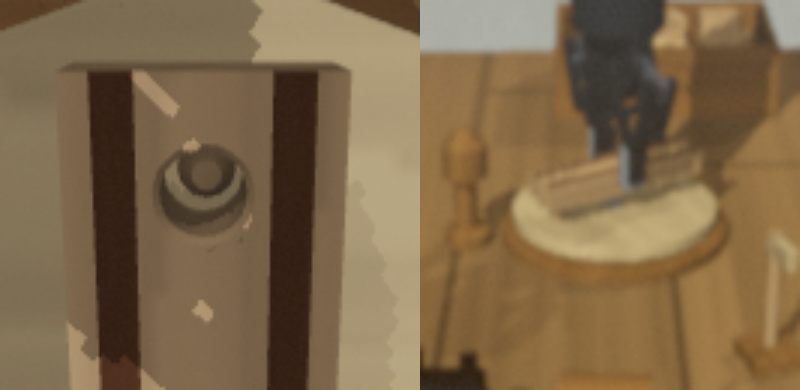

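The peg shows inside the front hole at crop (206,172), laterally centred. I'll lower it slowly and watch the force.

Emit:
arm_command --pt "-0.003 -0.005 0.03 0 0 0" --pt "-0.003 -0.005 0.06 0 0 0" --pt "-0.003 -0.005 0.09 0 0 0" --pt "-0.003 -0.005 0.12 0 0 0" --pt "-0.003 -0.005 0.12 0 0 0" --pt "-0.003 -0.005 0.12 0 0 0"

```text
t: 27.22
tcp_pos: [472.5, -316.1, 36.1]
eef_rot: [0.0, -0.272, 0.962, 0.0]
contact_force: [0.7, 0.5, -1.1]
opening: 39.2
grip_force: 41.9
```

Emit:
arm_command --pt "0 0 0.025 0 0 0" --pt "0 0 0.05 0 0 0" --pt "0 0 0.075 0 0 0" --pt "0 0 0.1 0 0 0" --pt "0 0 0.1 0 0 0" --pt "0 0 0.1 0 0 0"

```text
t: 27.98
tcp_pos: [472.5, -316.1, 28.1]
eef_rot: [0.0, -0.272, 0.962, -0.0]
contact_force: [0.2, 0.0, -0.5]
opening: 39.2
grip_force: 42.0
```

Emit:
arm_command --pt "0 0 0.005 0 0 0" --pt "0 0 0.01 0 0 0" --pt "0 0 0.015 0 0 0" --pt "0 0 0.02 0 0 0" --pt "0 0 0.02 0 0 0"

```text
t: 28.6
tcp_pos: [472.6, -316.1, 28.0]
eef_rot: [0.0, -0.272, 0.962, 0.0]
contact_force: [-3.8, 2.4, 11.8]
opening: 38.9
grip_force: 43.5
```

It is fully home: contact came at TCP z = 28, which puts the underside at 26. I'm releasing and lifting off.

Emit:
arm_command --pt "0 0 0 0 0 0" --pt "0 0 0 0 0 0" --pt "0 0 0 0 0 0" --pt "0 0 0 0 0 0" --pt "0 0 0 0 0 0" --pt "0 0 0 0 0 0" --grip 1

```text
t: 29.35
tcp_pos: [472.5, -316.1, 26.4]
eef_rot: [0.0, -0.272, 0.962, 0.0]
contact_force: [1.3, -0.5, 0.3]
opening: 85.5
grip_force: 0.0
```

Emit:
arm_command --pt "0 0 -0.1 0 0 0" --pt "0 0 -0.3 0 0 0" --pt "0 0 -0.6 0 0 0" --pt "0 0 -1 0 0 0" --pt "0 0 -1 0 0 0" --pt "0 0 -1 0 0 0"

```text
t: 30.1
tcp_pos: [472.4, -315.9, 106.8]
eef_rot: [0.0, -0.272, 0.962, 0.0]
contact_force: [-0.4, 0.4, -1.1]
opening: 85.3
grip_force: 0.0
```

Run:
```python
from h import *
o=get_obs(); print(o["tcp_pos"],o["opening"])
for n,ts in [("wrist",["bridge_track"]),("side",["bridge_track","engine","wagon"])]:
    im,d=cams.grab_frame(n); C=cam(n,o)
    for t in ts:
        for g in finder.regions_of(t,n)[:1]:
            P=cloud(g["pixels"],d,C); print(n,t,round(g["p"],2),*rect(P),np.round(np.percentile(P[:,2],[5,50,95]),1))
            Q=P[abs(P[:,2]-44)<3]
            if t=="bridge_track" and len(Q)>20: A=np.linalg.lstsq(np.c_[Q[:,:2],np.ones(len(Q))],Q[:,2],rcond=None)[0]; print(rect(Q),"slope",A[:2],np.median(Q[:,2]))
```

```text
[ 472.38216635 -315.8724372   106.82105122] 85.25026682580409
wrist bridge_track 0.86 [ 477.9 -312.1] [154.6  41.5] 31.0 [42.8 44.1 45.1]
(array([ 474. , -314.4]), array([144.5,  40.1]), 31.7) slope [-0.00011065  0.00116063] 44.07890288244644
side bridge_track 0.71 [ 491.8 -325.1] [213.  161.9] -50.1 [16.3 25.4 27.4]
side engine 0.68 [593.  -12.3] [76.3 68.7] 87.0 [19.5 43.1 64. ]
side wagon 0.68 [484.4 -16.4] [82.7 69.9] 88.6 [18.5 32.1 49.6]
```

The track piece's top is at 44 mm, level, centred on the disc and along the pegs. The engine and wagon still stand in place, so I'm handing in.

```bash
python3 -c "
from cell import r
print(r.finish_job())"
```

```text
the job is handed in; nothing more can be done
None
```

The job is handed in, and my last checks show the engine upright on the siding between the wagon and the buffer stop, and the track piece fully home over both pegs; `finish_job` returned no verdict.

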